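Test a small rotor in the sprung nest of a bench rotor tester

TASK

Test the small rotor on the bench rotor tester. First, with the nest still empty, press the red hinged pedal down to its stop for a moment to take the empty-coil reference, and let it spring back up. Then pick the rotor up by its shaft, set it upright, stack down, into the white sprung ring nest, push it down against the springs until the nest is fully home, and finish while still holding it pressed down there, because the reading lasts only as long as it is held; leave everything else on the bench where it is.

Things in the scene. Friction and masses are not known exactly. Their poses are not given: they have to be found in the camera images.
- tester: bench rotor tester, fixed: flat grey case, 190 x 300 mm, deck 35 mm high. Origin: centre of its underside; x away from the operator, y to the left, z up. From the operator's side the copper coil with the nest is on the left, the red pedal on the right, two meters at the right rear (90 mm high). Highest on it are three brass nuts (102 mm) on guide pins, 61 mm from the nest's axis
- nest_mouth (a point): centre of the mouth of the white ring nest; 97 mm above the bench when the nest is up; moves down with it. The nest is an upright cup, inside diameter 51 mm, flared to about 61 mm over its top 8 mm; flat inner floor 32 mm below this point; brown plate, 138 mm across, round the mouth. With the rotor standing on its floor, rotor_centre is 13 mm above this point
- nest (a joint): how far the nest is pressed straight down, m: 0 = up (springs hold it there even with the rotor standing in it), 0.024 = fully home on its stop. Three springs push up: with the rotor in, it starts to sink at about 0 to 2 N of push and is home at about 9 to 12 N; it springs up again when let go
- pedal_pad (a point): point on top of the black pad of the red pedal, 70 mm from its hinge; press here straight down with closed fingers. The pedal, 94 x 50 mm, is hinged at its far end, 46 mm above the bench, along tester y; at rest its near end is raised and this point is 70 mm above the bench, at the stop 53 mm. The pad is 44 mm wide and goes on 23 mm nearer the operator
- pedal (a joint): angle by which the pedal is pressed, rad: 0 = up, 0.26 = down on its stop. It is sprung: about 3 N at the pad to start it and 7 N to bring it to its stop; it comes up by itself
- rotor_centre (a point): centre of the small rotor, half-way up its 90 mm; z up along the shaft. 45 mm high when it stands on the bench. Dark grey stack, 48 mm diameter, 39 to 1 mm below this point; bare shaft, 24 mm diameter, up to 45 mm above it: grip it some 22 mm above this point. It stands on a 24 mm stub 6 mm long under the stack. 0.25 to 0.5 kg. Stands left or right of the tester
- rotor: the same rotor, origin at the centre of its underside
- capacitor: silver motor capacitor, a plain upright can 46 mm diameter, 93 mm high with its two pins, on the other side of the tester from the rotor: leave it alone. Origin: centre of its underside
- tape_roll: roll of white tape, 105 mm diameter, 25 mm high, lying at the front right; leave it alone. Origin: centre of its underside
- tin: flat red round tin, 65 mm diameter, 23 mm high, behind the tester; leave it alone. Origin: centre of its underside
- can: old brown open can, 88 mm diameter, 130 mm high, at the back left; leave it alone. Origin: centre of its underside
Not all that is in view belongs to the job. What is shaped like the rotor but purple is not meant.

How it is judged:
On the way, in this order (a step that is already met when the one before it is completed fails the run):
1. the pedal is pressed down to its stop while the rotor is still out of the nest (value of joint pedal above 0.235 rad and horizontal distance between rotor_centre and nest_mouth above 0.07 m and value of joint nest below 0.004 m), for 0.2 s.
2. the pedal is back up and the rotor, standing in the nest, has pressed it fully home (value of joint pedal below 0.03 rad and value of joint nest above 0.0205 m and horizontal distance between rotor_centre and nest_mouth below 0.005 m and z of rotor_centre in the frame of nest_mouth below 0.017 m and angle between rotor's own z axis and vertical below 0.12 rad), for 0.5 s.
At the end, for the whole second after the job is handed in: At the end the rotor stands upright (within 7 degrees) on the floor of the nest, within 5 mm of its axis and 4 mm of the floor; the fingers bear on the rotor (more than 2 N) and keep the nest pressed to within 3.5 mm of its stop, still and steady, for the whole last second; the pedal is back up (all of step 2 and linear speed of rotor below 0.03 m/s and contact force between the fingers and rotor above 2 N); the arm keeps its last pose, push and grip.
It fails at once if another thing on the bench is pushed more than 25 mm from its place (distance of any of capacitor, tape_roll, tin, can from where it was at the start of the episode above 0.025 m).
It also fails if it takes over 53 s, if anything falls off the work surface, if the arm or the gripper's body presses on something with over 40 N, if the wrist force passes 120 N, or if a joint passes its speed limit or range.

ROBOT

A 6-joint arm with a two-finger parallel gripper is mounted at the origin on a cart in front of the work surface, level with it; the furniture and walls round the work are solid. World frame = base frame: x ahead of the robot, y to its left, z up, the work surface at z = 0. Lengths are in m, angles in rad, forces in N, time in s.
With the tool pointing down it reaches from about 0.35 to 1 m from the base axis. Payload 7.1 kg.
Tool frame: the origin (TCP) lies midway between the tips of the shut fingers; the grasp point (between the pads) lies 19 mm behind it; z points along the fingers, y is the line along which they close (so a half turn about z gives the same grasp; the last joint's range is limited). The gripper opens to 85 mm and grips with 20 to 120 N. Pads are 22 mm wide; open, the fingers measure 114 mm over their backs; the gripper's body (76 mm by 85 mm) begins 54 mm behind the grasp point. The pads swing forward as they close: fully open they stand 13 mm farther back than shut.
Start: joints at [1.213, 0.423, 1.63, -0, 1.089, -0.019], TCP at [0.208, 0.589, 0.231] pointing down, gripper open.
Joint ranges: [-3, 3], [-0.9, 2.11], [0.09, 2.58], [-1.31, 4.45], [0.11, 2.69], [-2.54, 2.54]. Speed limits (rad/s): [2.39, 2.39, 3.01, 3.14, 3.14, 3.14].

INTERFACE

Orientations are given as a unit quaternion [w, x, y, z].
In Python, from bench import read_state, snapshot, camera_params, hand_in gives the robot as it stands. The module is installed in compiled form; this text tells all that it offers.
- The arm moves only by the tool apply_moves, never from a script. Its argument "deltas" is a list of rows, each an object with "offset": the shift along the tool's x, y, z in units of 50 mm (1.0 is 50 mm), a list of three; "rotation": the turn, a rotation vector about the tool's x, y, z in units of 5 degrees (1.0 is 5 degrees), a list of three. A call has exactly 5 rows; each row shifts and turns the commanded pose from where the row before left it, along the tool's axes as they then stand; what a row does not reach is not made up. A row lasts 1/10 s, in which the tool goes at most 50 mm and 8.59 degrees, less where a joint would pass 70% of its speed; a pose out of reach is approached as far as the arm can. A call is refused whole if a number of a shift passes 1 or a number of a turn 1, either way. A call with a gripper value outside its range is refused whole. "grip" is the opening, from 0 (shut) to 1 (fully open), set as the call begins (left out, the last holds). The fingers move at their own pace and stop on an object; "newtons" is the grip in N (left out, the last holds). Time passes only in rows, so rows that do not move let the fingers close, or fill a call up. It gives the time, the measured TCP pose, the force, the opening and the grip force at its end, in the units of the state.
- read_state(): the state, without advancing time (a new reading comes with each control period).
- snapshot(name): name is "side" or "top"; returns the picture (420x560x3 uint8, red, green, blue); there is no depth.
- camera_params(name): a dict with "intrinsics" (3x3 intrinsics, pixels), "origin" and "attitude" of the camera in the world. Camera axes: x right, y up, looking along -z (the intrinsics and any distortion apply to the point x, -y, -z); pixel columns grow to the right and rows downward; lengths in m; the calibration is good to about 2 mm. A picture is of the moment at which its call begins. camera_params takes no time and is no camera call.
- hand_in(): hands the job in; it is judged then, once.
The state is a dict: "time": time; "qpos": joint angles; "joint_vel": joint speeds; "effort": joint torques, N m; "position": TCP position; "orientation": TCP orientation; "ft_force": force on the tool from outside, world axes, zero at the start; "torque": the same for the moment, N m; "gripper_width": finger opening in m; "finger_force": force on a finger pad.
Only numpy, scipy, OpenCV 4.12 (cv2) and the standard library are available. Lean on these libraries where they do the work, as an engineer would, in place of code of your own. Each camera call takes 0.05 s, during which the arm holds its last target. There are 200 camera calls.

## Working session

There is one attempt and no reset: what is moved stays moved. The work goes in short steps, Python scripts to look and compute and a tool call to move; the robot and the scene stay as the last step left them, time stands still between calls to the robot, and variables do not carry over. Pictures are saved under pics/ and viewed, at most 10 in all, crops included, and the job is handed in when it is done.

Besides the shell and the picture viewer there is one more tool, called after ">>>" as name(argument=value, ...) on one line, values as JSON. apply_moves: Moves the arm, as the interface text tells. Its arguments: {"type":"object","properties":{"deltas":{"type":"array","items":{"type":"object","properties":{"offset":{"type":"array","items":{"type":"number"}},"rotation":{"type":"array","items":{"type":"number"}}}}},"grip":{"type":"number"},"newtons":{"type":"number"}},"required":["deltas"]}

```bash
mkdir -p pics; cat > h.py <<'E'
import numpy as np, cv2
from bench import *
def P(n):
    c=camera_params(n); return np.array(c["intrinsics"]),np.array(c["origin"]),c["attitude"]
def R(a):
    a=np.array(a,float)
    if a.shape==(3,3): return a
    from scipy.spatial.transform import Rotation as Ro
    return Ro.from_quat(a[[1,2,3,0]]).as_matrix()
def ray(n,u,v):
    K,o,a=P(n); d=np.linalg.inv(K)@[u,v,1]; return o,R(a)@[d[0],-d[1],-d[2]]
def onz(n,u,v,z):
    o,d=ray(n,u,v); return o+d*(z-o[2])/d[2]
def proj(n,p):
    K,o,a=P(n); q=R(a).T@(np.array(p)-o); q=K@[q[0],-q[1],-q[2]]; return q[:2]/q[2]
E
python3 - <<'E'
from h import *
for n in("top","side"):
    cv2.imwrite(f"pics/{n}0.png",snapshot(n)[:,:,::-1]); print(n,camera_params(n))
s=read_state(); print(s)
E
```

```text
top {'intrinsics': array([[390.61566449,   0.        , 272.59660672],
       [  0.        , 390.61566449, 207.74893353],
       [  0.        ,   0.        ,   1.        ]]), 'origin': array([0.41687629, 0.06980405, 1.35763075]), 'attitude': array([-0.70075919, -0.0379013 ,  0.03489549,  0.71153521])}
side {'intrinsics': array([[459.75711577,   0.        , 279.80725722],
       [  0.        , 459.75711577, 203.90980008],
       [  0.        ,   0.        ,   1.        ]]), 'origin': array([0.36933811, 1.02441704, 0.68894321]), 'attitude': array([-0.08070581, -0.04847705,  0.48172277,  0.87125181])}
{'time': 0.1, 'qpos': array([ 1.21297583e+00,  4.23774817e-01,  1.63062457e+00,  7.54159741e-06,
        1.08860591e+00, -1.90500460e-02]), 'joint_vel': array([-0.00120688, -0.0019795 , -0.00171979, -0.00067721, -0.00244767,
       -0.00133135]), 'effort': array([-5.21348265e-04, -5.58423758e+01, -2.82444674e+01, -1.30115541e-04,
        2.99362750e-03,  2.46864596e-05]), 'position': array([0.2075317 , 0.58900442, 0.23061262]), 'orientation': array([-1.35589934e-04,  1.68578091e-01,  9.85688048e-01, -6.93191973e-04]), 'ft_force': array([ 1.23854848,  0.73308924, -0.24774025]), 'torque': array([-0.02262794,  0.00217061,  0.00813938]), 'finger_force': 0.0, 'gripper_width': 0.08533575155602684}
```

View pics/top0.png

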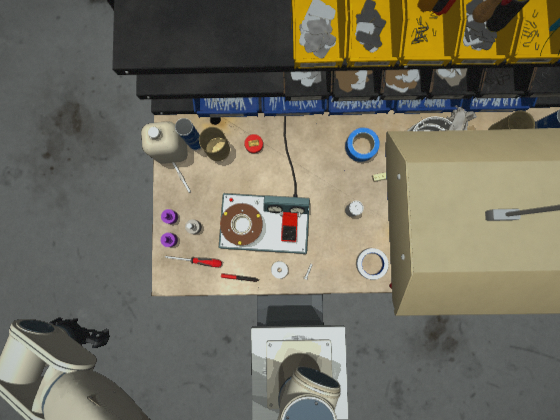

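View pics/side0.png

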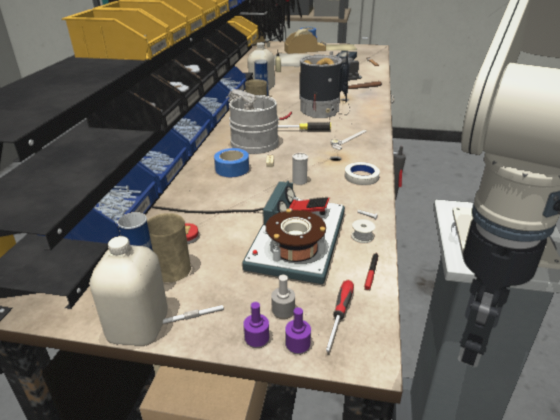

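The pictures show the tester at the centre: top nest (242,226), pedal (290,226).

Candidates for the rotor:
- Grey-stacked part at top (193,227) / side (283,297).
- Purple look-alikes at top (168,216) and (168,240).
- Silver can at top (355,208), which is the capacitor.

I choose the grey one at (193,227), and check it in a crop.

```bash
python3 - <<'E'
from h import *
t=cv2.imread("pics/top0.png"); s=cv2.imread("pics/side0.png")
a=cv2.resize(t[185:265,155:315],None,fx=5,fy=5,interpolation=cv2.INTER_CUBIC)
b=cv2.resize(s[180:330,240:390],None,fx=4,fy=4,interpolation=cv2.INTER_CUBIC)
cv2.imwrite("pics/c1.png",a);cv2.imwrite("pics/c2.png",b)
E
```

```text
(no output)
```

View pics/c1.png

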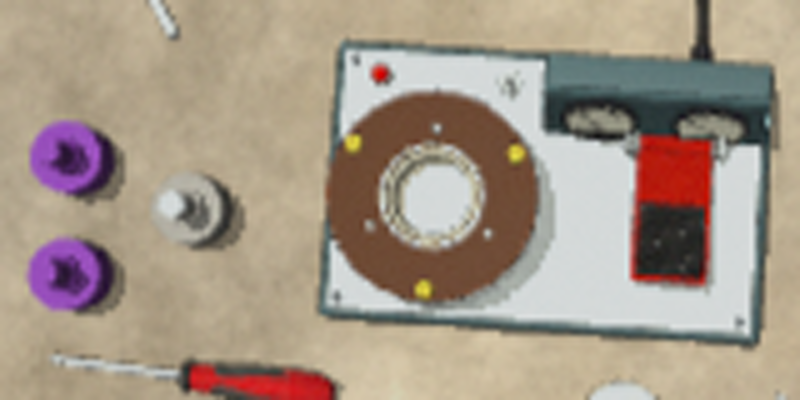

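View pics/c2.png

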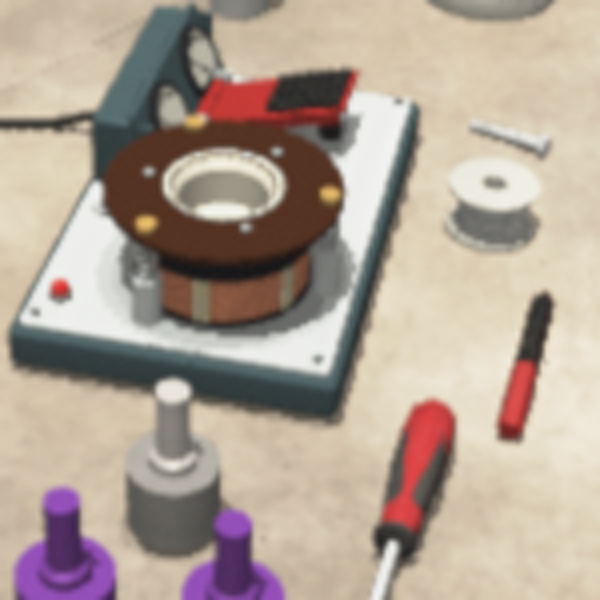

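The crops show the grey rotor upright: shaft top at about (174,205) in the top crop and (172,388) in the side crop. The purple parts stand separately on its left. The nest is empty and the pedal is up.

```bash
python3 - <<'E'
from h import *
def c1(x,y): return (155+(x+.5)/5-.5,185+(y+.5)/5-.5)
def c2(x,y): return (240+(x+.5)/4-.5,180+(y+.5)/4-.5)
t=cv2.imread("pics/top0.png"); s=cv2.imread("pics/side0.png")
def tri(a,b):
    (o,d),(p,e)=ray("top",*a),ray("side",*b); k=np.linalg.lstsq(np.c_[d,-e],p-o,rcond=None)[0]
    x,y=o+k[0]*d,p+k[1]*e; return ((x+y)/2).round(4),np.linalg.norm(x-y).round(4)
print("shaft top",onz("top",*c1(174,205),.09),onz("side",*c2(172,388),.09),tri(c1(174,205),c2(172,388)))
# stack top disc
print("stack",onz("top",*c1(190,208),.044))
def plate(im,n):
    h=cv2.cvtColor(im,cv2.COLOR_BGR2HSV)
    m=cv2.inRange(h,(3,90,40),(14,200,125)); 
    k=np.zeros_like(m)
    if n=="top":k[195:255,215:270]=255
    else:k[205:248,262:330]=255
    m=cv2.morphologyEx(m&k,cv2.MORPH_OPEN,np.ones((2,2)))
    c=max(cv2.findContours(m,0,1)[0],key=cv2.contourArea); e=cv2.fitEllipse(cv2.convexHull(c)); return e
for im,n in((t,"top"),(s,"side")):
    e=plate(im,n);print(n,e,onz(n,*e[0],.097))
# pins: nuts and mouth
for p in((353,143),(516,153),(423,288)):print("nut",onz("top",*c1(*p),.102)[:2])
for p in((195,122),(331,194),(147,224)):print("nutS",onz("side",*c2(*p),.102)[:2])
print("mouth",onz("top",*c1(433,194),.097),onz("side",*c2(224,184),.097))
cs=[onz("top",*c1(*p),z) for p,z in(((345,43),.035),((321,313),.035),((757,343),.035))]
print("corners",cs); f=cs[1]-cs[2]; print("yaw",np.arctan2(-f[0],f[1]), np.linalg.norm(f),np.linalg.norm(cs[0]-cs[1]))
# pedal pad outline corners: far edge at z~.063, near at ~.076
for p,z in(((640,205),.0625),((708,208),.0625),((635,275),.077),((704,279),.077)):print("pad",onz("top",*c1(*p),z)[:2])
for p,z in(((355,72),.077),((283,74),.0625),((268,107),.0625),((346,112),.077)):print("padS",onz("side",*c2(*p),z)[:2])
print("purple",[onz("top",*c1(*p),.09)[:2] for p in((72,157),(68,275))])
E
```

```text
shaft top [0.49380566 0.34550595 0.09      ] [0.49660583 0.34911736 0.09      ] (array([0.4955, 0.3463, 0.0875]), np.float64(0.0032))
stack [0.49440989 0.34470874 0.044     ]
top ((241.9791259765625, 224.99354553222656), (40.65899658203125, 41.755287170410156), 82.75191497802734) [0.49274179 0.17394632 0.097     ]
side ((297.516357421875, 229.58116149902344), (38.873409271240234, 60.25588607788086), 98.53876495361328) [0.49120092 0.19636353 0.097     ]
nut [0.53138032 0.22746377]
nut [0.52327726 0.12226231]
nut [0.43740807 0.18282268]
nutS [0.52360171 0.12901976]
nutS [0.43688173 0.18805298]
nutS [0.53168967 0.23385647]
mouth [0.49793534 0.17642975 0.097     ] [0.49778469 0.18189693 0.097     ]
corners [array([0.60623369, 0.24117706, 0.035     ]), array([0.4227476 , 0.25775367, 0.035     ]), array([ 0.39827005, -0.03558699,  0.035     ])]
yaw -0.08325124574942167 0.2943601467534807 0.184233357439612
pad [0.49074271 0.04202309]
pad [ 0.48806273 -0.0030304 ]
pad [0.44419222 0.04640862]
pad [0.44090612 0.00138168]
padS [0.43960538 0.01471374]
padS [0.4872993  0.00159818]
padS [0.49135863 0.04324638]
padS [0.440346   0.06315125]
purple [array([0.52614314, 0.41228647]), array([0.44946496, 0.41393864])]
```

>>> apply_moves(deltas=[{"offset": [0,0,0],"rotation": [0,0,-0.97]},{"offset": [0,0,0],"rotation": [0,0,-0.97]},{"offset": [0,0,0],"rotation": [0,0,-0.97]},{"offset": [0,0,0],"rotation": [0,0,-0.97]},{"offset": [0,0,0],"rotation": [0,0,0]}], grip=0)

```text
time: 0.6
position: [0.2076, 0.5892, 0.2309]
orientation: [-0.0, -0.0, 1.0, -0.0]
ft_force: [-0.2, -0.1, -0.7]
gripper_width: 0.0124
finger_force: 0.0
```

>>> apply_moves(deltas=[{"offset": [-0.344,-0.756,0],"rotation": [0,0,0]},{"offset": [-0.344,-0.756,0],"rotation": [0,0,0]},{"offset": [-0.344,-0.756,0],"rotation": [0,0,0]},{"offset": [-0.344,-0.756,0],"rotation": [0,0,0]},{"offset": [-0.344,-0.756,0],"rotation": [0,0,0]}])

```text
time: 1.1
position: [0.2939, 0.3989, 0.2312]
orientation: [-0.0, 0.001, 1.0, -0.0]
ft_force: [0.4, 1.3, 0.7]
gripper_width: 0.0
finger_force: 0.0
```

>>> apply_moves(deltas=[{"offset": [-0.344,-0.756,0],"rotation": [0,0,0]},{"offset": [-0.344,-0.756,0],"rotation": [0,0,0]},{"offset": [-0.344,-0.756,0],"rotation": [0,0,0]},{"offset": [-0.344,-0.756,0],"rotation": [0,0,0]},{"offset": [-0.344,-0.756,0],"rotation": [0,0,0]}])

```text
time: 1.6
position: [0.3799, 0.2099, 0.2314]
orientation: [0.0, 0.001, 1.0, 0.0]
ft_force: [0.7, -0.5, 0.7]
gripper_width: 0.0001
finger_force: 0.0
```

>>> apply_moves(deltas=[{"offset": [-0.344,-0.756,0],"rotation": [0,0,0]},{"offset": [-0.344,-0.756,0],"rotation": [0,0,0]},{"offset": [-0.344,-0.756,0],"rotation": [0,0,0]},{"offset": [-0.344,-0.756,0],"rotation": [0,0,0]},{"offset": [-0.344,-0.756,0],"rotation": [0,0,0]}])

```text
time: 2.1
position: [0.4659, 0.0207, 0.2314]
orientation: [0.0, 0.001, 1.0, 0.0]
ft_force: [0.4, 0.5, -0.6]
gripper_width: -0.0003
finger_force: 0.0
```

>>> apply_moves(deltas=[{"offset": [0,0,0.7],"rotation": [0,0,0]},{"offset": [0,0,0.7],"rotation": [0,0,0]},{"offset": [0,0,0.7],"rotation": [0,0,0]},{"offset": [0,0,0.5],"rotation": [0,0,0]},{"offset": [0,0,0.3],"rotation": [0,0,0]}])

```text
time: 2.6
position: [0.4643, 0.0223, 0.0843]
orientation: [-0.002, 0.002, 1.0, -0.0]
ft_force: [0.0, 0.2, -0.1]
gripper_width: 0.0002
finger_force: 0.0
```

>>> apply_moves(deltas=[{"offset": [0,0,0.1],"rotation": [0,0,0]},{"offset": [0,0,0.1],"rotation": [0,0,0]},{"offset": [0,0,0.1],"rotation": [0,0,0]},{"offset": [0,0,0.1],"rotation": [0,0,0]},{"offset": [0,0,0],"rotation": [0,0,0]}])

```text
time: 3.1
position: [0.4659, 0.0225, 0.0665]
orientation: [0.0, 0.0, 1.0, 0.0]
ft_force: [-0.1, -0.3, 3.6]
gripper_width: -0.0001
finger_force: 1.7
```

Contact came at about 70 mm, as expected, so I continue to the stop.

>>> apply_moves(deltas=[{"offset": [0,0,0.08],"rotation": [0,0,0]},{"offset": [0,0,0.08],"rotation": [0,0,0]},{"offset": [0,0,0.06],"rotation": [0,0,0]},{"offset": [0,0,0.04],"rotation": [0,0,0]},{"offset": [0,0,0],"rotation": [0,0,0]}])

```text
time: 3.6
position: [0.4645, 0.0225, 0.0531]
orientation: [-0.001, 0.0, 1.0, 0.0]
ft_force: [-4.3, 1.0, 6.0]
gripper_width: -0.0003
finger_force: 3.2
```

>>> apply_moves(deltas=[{"offset": [0,0,0.03],"rotation": [0,0,0]},{"offset": [0,0,0.03],"rotation": [0,0,0]},{"offset": [0,0,0],"rotation": [0,0,0]},{"offset": [0,0,0],"rotation": [0,0,0]},{"offset": [0,0,0],"rotation": [0,0,0]}])

```text
time: 4.1
position: [0.4644, 0.0225, 0.0511]
orientation: [-0.001, 0.0, 1.0, 0.0]
ft_force: [-6.7, 1.3, 21.5]
gripper_width: -0.0001
finger_force: 10.2
```

>>> apply_moves(deltas=[{"offset": [0,0,0],"rotation": [0,0,0]},{"offset": [0,0,-0.3],"rotation": [0,0,0]},{"offset": [0,0,-0.8],"rotation": [0,0,0]},{"offset": [0,0,-1],"rotation": [0,0,0]},{"offset": [0,0,-0.9],"rotation": [0,0,0]}])

```text
time: 4.6
position: [0.4655, 0.0224, 0.2021]
orientation: [0.0, 0.0, 1.0, -0.0]
ft_force: [1.0, 0.3, 0.4]
gripper_width: 0.0002
finger_force: 0.0
```

>>> apply_moves(deltas=[{"offset": [0,0.7,0],"rotation": [0,0,0]},{"offset": [-0.1,0.7,0],"rotation": [0,0,0]},{"offset": [-0.1,0.7,0],"rotation": [0,0,0]},{"offset": [-0.1,0.7,0],"rotation": [0,0,0]},{"offset": [-0.1,0.7,0],"rotation": [0,0,0]}], grip=1)

```text
time: 5.1
position: [0.4858, 0.1989, 0.2003]
orientation: [0.0, 0.0, 1.0, 0.0]
ft_force: [1.6, -0.7, -0.4]
gripper_width: 0.0721
finger_force: 0.0
```

>>> apply_moves(deltas=[{"offset": [-0.1,0.7,0],"rotation": [0,0,0]},{"offset": [-0.1,0.7,0],"rotation": [0,0,0]},{"offset": [0,0.7,0],"rotation": [0,0,0]},{"offset": [0,0.6,0],"rotation": [0,0,0]},{"offset": [0,0.26,0],"rotation": [0,0,0]}])

```text
time: 5.6
position: [0.4956, 0.3479, 0.2001]
orientation: [0.0, -0.001, 1.0, 0.0]
ft_force: [-0.1, -1.0, -0.9]
gripper_width: 0.0854
finger_force: 0.0
```

```bash
python3 - <<'E'
from h import *
cv2.imwrite("pics/s1.png",cv2.resize(snapshot("side")[100:380,190:470,::-1],None,fx=2,fy=2,interpolation=cv2.INTER_CUBIC)); s=read_state(); print(s["position"],s["gripper_width"])
E
```

```text
[0.4956356  0.34841964 0.20011377] 0.08547188693134607
```

View pics/s1.png

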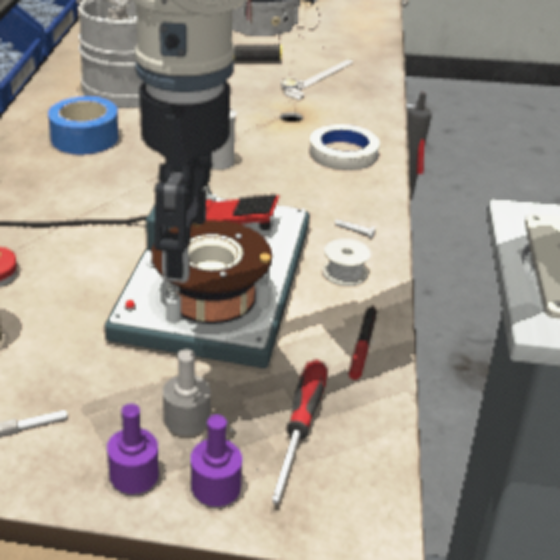

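The pedal is up again, and the open gripper hangs over the grey rotor (shaft top at about (185,355) in this crop). Next I lower to grasp.

>>> apply_moves(deltas=[{"offset": [0.02,-0.04,0.7],"rotation": [0,0,0]},{"offset": [0,0,0.8],"rotation": [0,0,0]},{"offset": [0,0,0.8],"rotation": [0,0,0]},{"offset": [0,0,0.5],"rotation": [0,0,0]},{"offset": [0,0,0.18],"rotation": [0,0,0]}])

```text
time: 6.15
position: [0.493, 0.3411, 0.0484]
orientation: [-0.002, 0.0, 1.0, -0.002]
ft_force: [-0.2, -0.4, 0.1]
gripper_width: 0.0852
finger_force: 0.0
```

>>> apply_moves(deltas=[{"offset": [0,0,0],"rotation": [0,0,0]},{"offset": [0,0,0],"rotation": [0,0,0]},{"offset": [0,0,0],"rotation": [0,0,0]},{"offset": [0,0,0],"rotation": [0,0,0]},{"offset": [0,0,0],"rotation": [0,0,0]}], grip=0, newtons=60)

```text
time: 6.65
position: [0.4957, 0.3443, 0.053]
orientation: [0.001, 0.0, 1.0, 0.001]
ft_force: [-0.8, 0.1, 7.3]
gripper_width: 0.0198
finger_force: 57.0
```

```bash
python3 - <<'E'
from h import *
im=snapshot("side");cv2.imwrite("pics/s2.png",cv2.resize(im[220:330,230:340,::-1],None,fx=5,fy=5,interpolation=cv2.INTER_CUBIC)); s=read_state(); print(s["position"],s["gripper_width"],s["ft_force"],s["finger_force"],s["torque"])
E
```

```text
[0.49566257 0.34422603 0.05302689] 0.01983368230378147 [-0.65335997  0.24616519  7.52191892] 57.2324500848481 [0.00178845 0.09219134 0.00737199]
```

View pics/s2.png

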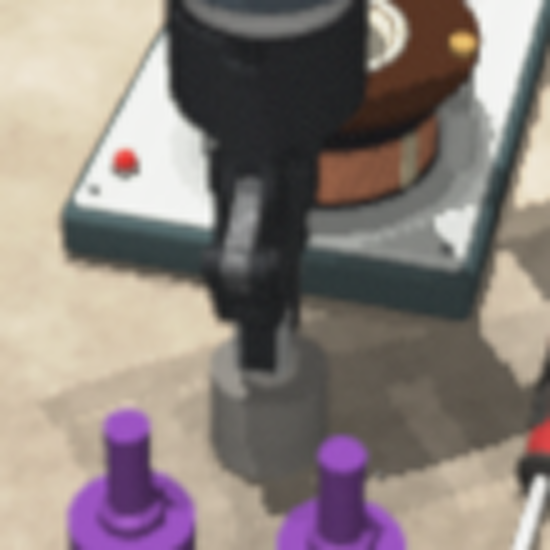

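The fingers hold the bare shaft just above the stack, at about (262,350) in the crop, and the rotor is upright. I lift.

>>> apply_moves(deltas=[{"offset": [0,0,-0.2],"rotation": [0,0,0]},{"offset": [0,0,-0.6],"rotation": [0,0,0]},{"offset": [0,0,-0.8],"rotation": [0,0,0]},{"offset": [0,0,-0.8],"rotation": [0,0,0]},{"offset": [0,0,-0.4],"rotation": [0,0,0]}])

```text
time: 7.2
position: [0.4956, 0.344, 0.1953]
orientation: [0.002, 0.0, 1.0, 0.001]
ft_force: [0.8, 0.5, -4.2]
gripper_width: 0.0195
finger_force: 57.6
```

>>> apply_moves(deltas=[{"offset": [0,-0.3,0],"rotation": [0,0,0]},{"offset": [0,-0.5,0],"rotation": [0,0,0]},{"offset": [0,-0.5,0],"rotation": [0,0,0]},{"offset": [0,-0.3,0],"rotation": [0,0,0]},{"offset": [0,0,0],"rotation": [0,0,0]}])

```text
time: 7.7
position: [0.4936, 0.2608, 0.1902]
orientation: [-0.001, 0.001, 1.0, -0.001]
ft_force: [-0.5, 0.7, -3.8]
gripper_width: 0.0197
finger_force: 57.5
```

```bash
python3 - <<'E'
from h import *
im=snapshot("side");cv2.imwrite("pics/s3.png",cv2.resize(im[130:280,220:370,::-1],None,fx=4,fy=4,interpolation=cv2.INTER_CUBIC)); s=read_state(); print(s["position"],s["orientation"],s["gripper_width"],s["ft_force"],s["finger_force"],s["torque"])
E
```

```text
[0.49414757 0.26211434 0.19052921] [-7.65193085e-04  1.03354941e-03  9.99999124e-01 -3.14398080e-04] 0.019882403969184198 [ 0.31828868  0.86775082 -2.52861758] 57.4832330182835 [-0.01137505  0.05543398 -0.03399128]
```

View pics/s3.png

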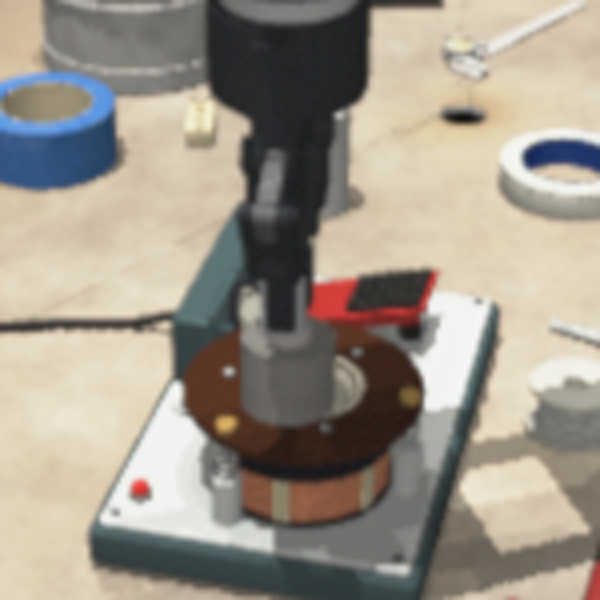

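The rotor hangs upright in the fingers, its stack at about (288,370) in front of the nest ring at (350,385). I move it over the nest and check alignment.

>>> apply_moves(deltas=[{"offset": [-0.03,-0.4,0],"rotation": [0,0,0]},{"offset": [-0.03,-0.6,0],"rotation": [0,0,0]},{"offset": [0,-0.5,0.2],"rotation": [0,0,0]},{"offset": [0,-0.19,0.3],"rotation": [0,0,0]},{"offset": [0,0,0.05],"rotation": [0,0,0]}])

```text
time: 8.25
position: [0.4965, 0.178, 0.1622]
orientation: [-0.002, 0.001, 1.0, -0.0]
ft_force: [-0.2, 0.5, -3.2]
gripper_width: 0.0198
finger_force: 57.7
```

>>> apply_moves(deltas=[{"offset": [0,0,0],"rotation": [0,0,0]},{"offset": [0,0,0],"rotation": [0,0,0]},{"offset": [0,0,0],"rotation": [0,0,0]},{"offset": [0,0,0],"rotation": [0,0,0]},{"offset": [0,0,0],"rotation": [0,0,0]}])

```text
time: 8.75
position: [0.4978, 0.1793, 0.1642]
orientation: [0.0, -0.0, 1.0, 0.0]
ft_force: [0.9, -0.3, -3.7]
gripper_width: 0.0197
finger_force: 57.8
```

```bash
python3 - <<'E'
from h import *
im=snapshot("side");cv2.imwrite("pics/s4.png",cv2.resize(im[175:265,245:345,::-1],None,fx=6,fy=6,interpolation=cv2.INTER_CUBIC)); s=read_state(); print(s["position"],s["orientation"],s["gripper_width"],s["ft_force"],s["finger_force"])
p=s["position"]
# predicted stack-bottom disc silhouette in crop pixels, if rotor axis = TCP axis
for z in(p[2]-.047,p[2]-.009):
  a=np.linspace(0,2*np.pi,200); q=np.array([proj("side",[p[0]+.024*np.cos(t),p[1]+.024*np.sin(t),z]) for t in a])
  q=(q-[245,175]+.5)*6-.5; print("pred",q.min(0).round(1),q.max(0).round(1))
for n in((.4974,.1775),(.4974,.1836)):print(((proj("side",[*n,.097])-[245,175]+.5)*6-.5).round(1))
E
```

```text
[0.49769932 0.17921979 0.16407145] [ 2.18373605e-04 -9.58519897e-05  9.99999969e-01  7.63188935e-05] 0.01979840518928534 [ 0.88303907  0.60782239 -2.40943598] 57.75508350954624
pred [243.8 222.8] [372.8 294.5]
pred [243.8 137.3] [375.3 206.9]
[309.1 299.8]
[306.5 308.9]
```

View pics/s4.png

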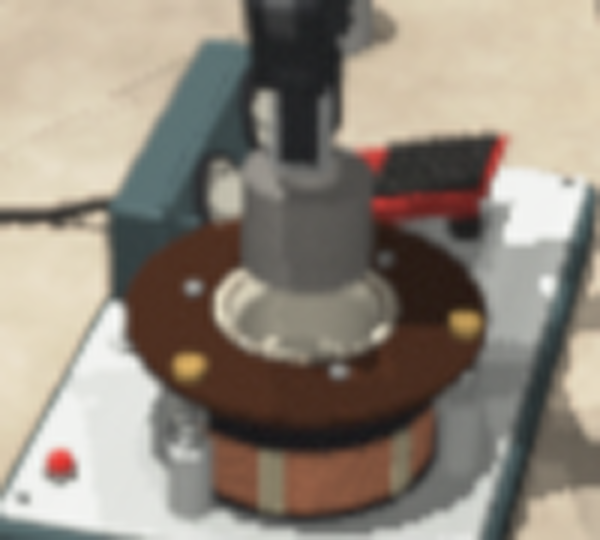

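The stack silhouette (243–373 px) matches the TCP prediction, and the ring centre (about 306 px) is within 1 mm of it. I descend slowly while watching the forces.

>>> apply_moves(deltas=[{"offset": [0.01,-0.014,0.14],"rotation": [0,0,0]},{"offset": [0,0,0.14],"rotation": [0,0,0]},{"offset": [0,0,0.12],"rotation": [0,0,0]},{"offset": [0,0,0.08],"rotation": [0,0,0]},{"offset": [0,0,0],"rotation": [0,0,0]}])

```text
time: 9.3
position: [0.4966, 0.178, 0.1389]
orientation: [-0.001, 0.0, 1.0, -0.0]
ft_force: [-0.8, 0.3, -3.6]
gripper_width: 0.0199
finger_force: 57.8
```

>>> apply_moves(deltas=[{"offset": [0,0,0.04],"rotation": [0,0,0]},{"offset": [0,0,0.04],"rotation": [0,0,0]},{"offset": [0,0,0.04],"rotation": [0,0,0]},{"offset": [0,0,0],"rotation": [0,0,0]},{"offset": [0,0,0],"rotation": [0,0,0]}])

```text
time: 9.8
position: [0.4972, 0.1782, 0.1339]
orientation: [0.0, 0.0, 1.0, 0.0]
ft_force: [0.2, -0.3, -4.2]
gripper_width: 0.0196
finger_force: 57.8
```

>>> apply_moves(deltas=[{"offset": [0,0,0.06],"rotation": [0,0,0]},{"offset": [0,0,0.06],"rotation": [0,0,0]},{"offset": [0,0,0.06],"rotation": [0,0,0]},{"offset": [0,0,0.06],"rotation": [0,0,0]},{"offset": [0,0,0],"rotation": [0,0,0]}])

```text
time: 10.3
position: [0.4972, 0.1783, 0.1214]
orientation: [0.0, 0.0, 1.0, 0.0]
ft_force: [1.5, 1.0, -3.7]
gripper_width: 0.0197
finger_force: 58.0
```

>>> apply_moves(deltas=[{"offset": [0,0,0.05],"rotation": [0,0,0]},{"offset": [0,0,0.05],"rotation": [0,0,0]},{"offset": [0,0,0.05],"rotation": [0,0,0]},{"offset": [0,0,0],"rotation": [0,0,0]},{"offset": [0,0,0],"rotation": [0,0,0]}])

```text
time: 10.8
position: [0.4974, 0.1784, 0.1146]
orientation: [0.0, 0.0, 1.0, 0.0]
ft_force: [0.5, 1.5, 0.9]
gripper_width: 0.0196
finger_force: 58.6
```

>>> apply_moves(deltas=[{"offset": [0,0,0.08],"rotation": [0,0,0]},{"offset": [0,0,0.08],"rotation": [0,0,0]},{"offset": [0,0,0.08],"rotation": [0,0,0]},{"offset": [0,0,0.06],"rotation": [0,0,0]},{"offset": [0,0,0],"rotation": [0,0,0]}])

```text
time: 11.3
position: [0.4976, 0.1784, 0.0994]
orientation: [0.0, 0.0, 1.0, 0.0]
ft_force: [-0.2, 1.2, 8.5]
gripper_width: 0.0195
finger_force: 59.2
```

>>> apply_moves(deltas=[{"offset": [0,0,0.04],"rotation": [0,0,0]},{"offset": [0,0,0.04],"rotation": [0,0,0]},{"offset": [0,0,0.04],"rotation": [0,0,0]},{"offset": [0,0,0],"rotation": [0,0,0]},{"offset": [0,0,0],"rotation": [0,0,0]}])

```text
time: 11.8
position: [0.4977, 0.1784, 0.094]
orientation: [0.001, 0.0, 1.0, 0.0]
ft_force: [-0.9, 1.1, 10.9]
gripper_width: 0.0199
finger_force: 59.4
```

>>> apply_moves(deltas=[{"offset": [0,0,0.03],"rotation": [0,0,0]},{"offset": [0,0,0.03],"rotation": [0,0,0]},{"offset": [0,0,0],"rotation": [0,0,0]},{"offset": [0,0,0],"rotation": [0,0,0]},{"offset": [0,0,0],"rotation": [0,0,0]}])

```text
time: 12.3
position: [0.4993, 0.1792, 0.0933]
orientation: [0.002, 0.0, 1.0, 0.001]
ft_force: [-5.2, 1.4, 32.1]
gripper_width: 0.0195
finger_force: 59.5
```

The force jumped at z≈0.093, so the nest is on its stop. I ease the push slightly and check.

>>> apply_moves(deltas=[{"offset": [0,0,-0.02],"rotation": [0,0,0]},{"offset": [0,0,0],"rotation": [0,0,0]},{"offset": [0,0,0],"rotation": [0,0,0]},{"offset": [0,0,0],"rotation": [0,0,0]},{"offset": [0,0,0],"rotation": [0,0,0]}])

```text
time: 12.8
position: [0.4989, 0.1791, 0.0935]
orientation: [0.002, 0.0, 1.0, 0.001]
ft_force: [-2.2, 2.2, 23.0]
gripper_width: 0.02
finger_force: 58.8
```

>>> apply_moves(deltas=[{"offset": [0,0,0],"rotation": [0,0,0]},{"offset": [0,0,0],"rotation": [0,0,0]},{"offset": [0,0,0],"rotation": [0,0,0]},{"offset": [0,0,0],"rotation": [0,0,0]},{"offset": [0,0,0],"rotation": [0,0,0]}])

```text
time: 13.3
position: [0.4989, 0.1791, 0.0934]
orientation: [0.002, 0.0, 1.0, 0.001]
ft_force: [-3.7, 1.4, 23.3]
gripper_width: 0.0198
finger_force: 58.8
```

```bash
python3 - <<'E'
from h import *
im=snapshot("side");cv2.imwrite("pics/s5.png",cv2.resize(im[175:265,245:345,::-1],None,fx=6,fy=6,interpolation=cv2.INTER_CUBIC)); s=read_state(); print(s["position"],s["orientation"],s["ft_force"],s["torque"])
E
```

```text
[0.49887923 0.17907162 0.0934391 ] [1.95984900e-03 9.46901688e-05 9.99997737e-01 8.21725589e-04] [-2.30186513  1.79993098 23.4306999 ] [0.30143874 0.58133346 0.04677308]
```

View pics/s5.png

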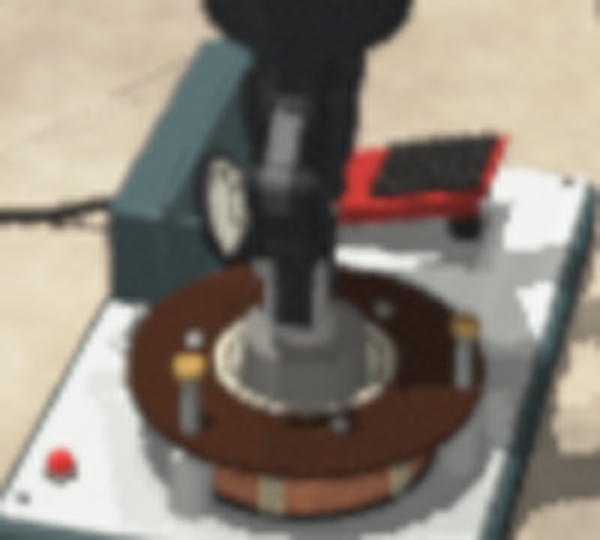

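The plate is fully down with its pins exposed, at (188,400). The rotor is upright in the ring at (305,360), the pedal is up, and the push is steady at about 23 N.

```bash
python3 -c "
from bench import *
print(hand_in())"
```

```text
the job is handed in; nothing more can be done
None
```

I pressed the pedal to its stop with the nest empty and it sprang back. The rotor is upright in the nest, still gripped and held fully home at about 23 N, and the job was handed in just after 13.3 s; no verdict came back.

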